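Gauge a ground block, then hold its sprung case open

TASK

Check the steel block that stands under the drop gauge: press the gauge's knob down until its foot presses lightly on the block, keep it there for about a second to take the reading, and let the gauge spring back up. Then open the wooden case's sprung lid (it has a bar handle) to 60 degrees, within a few degrees, and hold it there, so that I can put the block away; finish while still holding the lid, not letting go. Leave both blocks and everything else on the bench where they are.

Things in the scene. Friction and masses are not known exactly. Their poses are not given: they have to be found in the camera images.
- plate: dark stone inspection plate, fixed, 240 (x) x 190 (y) x 30 mm; origin at the centre of its underside on the bench, top face 30 mm up; it and the case change sides from start to start
- stand: green gauge stand with a steel column, fixed on the plate, with all it carries (the sliding gauge too); origin under the column, on the plate's top. The foot's axis is at its own x = -75 mm. The head arm that guides the gauge reaches from x = -100 to +25 mm, is 40 mm wide and its top is 126 mm above the plate; the column ends 145 mm above the plate (origin) at x = 0
- gauge (a joint): vertical sprung slide of the gauge, m: 0 = fully up (foot 65 mm above the plate), grows as it is pressed down, at most 0.042. Foot on a block: block height = 65 mm minus the value (0.020 tall, 0.035 short). A spring lifts it: holding it down takes 2.4 N + 90 N/m; against a block it is rigid (0.5 to 40 N on the block is right)
- gauge_knob (a point): centre of the flat top of the gauge's round knob (34 mm across, 16 mm tall, on a 12 mm stem); 220 mm above the bench when up; moves with the gauge
- gauge_foot (a point): centre of the underside of the gauge's round foot, 22 mm across; moves with the gauge
- tall_block: loose ground steel block 36 x 36 x 45 mm tall, standing on the plate; origin at the centre of its underside. One of the two blocks stands under the gauge foot, the other about 60 mm to its side
- short_block: loose ground steel block 36 x 36 x 30 mm tall, standing on the plate; origin at the centre of its underside
- case: open wooden case, fixed, 150 (x) x 190 (y) x 85 mm tall without the lid, with all it carries (lid); origin at the centre of its underside; the lid is hinged along its +x top edge (far from the robot)
- lid (a joint): lid's hinge angle, rad: 0 = shut (level), grows as the front edge rises, 60 degrees = 1.047, at most 1.75. A spring and the lid's weight (about 280 g) shut it from any angle; lifting at the handle takes about 2 to 3 N
- lid_handle (a point): middle of the lid's straight round bar handle, 10 mm thick, 100 mm long along the case's y, carried by a post at each end 35 mm above the lid's upper face, near the lid's front edge; it lies 125 mm ahead (case -x) of the hinge and 45 mm above it when shut (130 mm above the bench), free space on both sides
- lid_hinge (a point): middle of the lid's hinge axis (along the case's y), 85 mm above the bench; the lid turns about it, its front edge rising and going to the case's +x
- vee_block: loose dark steel vee block 50 x 36 x 34 mm standing on the plate; leave alone; origin under its centre
- oil_bottle: white bottle, 52 mm across, 130 mm tall; leave alone; origin under its centre
- tape_roll: roll of tape lying flat, 90 mm across, 25 mm tall; leave alone; origin under its centre
- screwdriver: screwdriver lying on the bench; leave alone; its own x runs along it
- wrench: wrench lying on the bench; leave alone; its own x runs along it
- scrap_cup: aluminium cup, 76 mm across, 80 mm tall; leave alone; origin under its centre
- bar_stub: upright brass bar end, 28 mm across, 50 mm tall; leave alone; origin under its centre
Not all that is in view belongs to the job. Leave any blue or turquoise look-alike of the short_block alone.

How it is judged:
By the outcome, as a careful person would: the job done as asked, in the order asked, and still so for the second after the job is handed in, while the arm keeps its last pose, push and grip.
It also fails if it takes over 58 s, if anything falls off the work surface, if the arm or the gripper's body presses on something with over 40 N, if the wrist force passes 120 N, or if a joint passes its speed limit or range.

ROBOT

A 6-joint arm with a two-finger parallel gripper is mounted at the origin on the work surface. World frame = base frame: x ahead of the robot, y to its left, z up, the work surface at z = 0. Lengths are in m, angles in rad, forces in N, time in s.
With the tool pointing down it reaches from about 0.275 to 0.775 m from the base axis. Payload 14.6 kg.
Tool frame: the origin (TCP) lies between the finger pads; the fingertips stand arm.tip_extent ahead of it and the grasp point (between the pads) lies 6 mm ahead of it (arm.tip_extent is the distance from the TCP to the fingertips, in m); z points along the fingers, y is the line along which they close (so a half turn about z gives the same grasp; the last joint's range is limited). The gripper opens to 85 mm and grips with 20 to 120 N. Pads are 22 mm wide; open, the fingers measure 114 mm over their backs; the gripper's body (76 mm by 85 mm) begins 54 mm behind the grasp point. The pads swing forward as they close: fully open they stand 13 mm farther back than shut.
Start: joints at [1.131, 0.263, -0.048, 1.259, 0, 1.415], TCP at [0.148, 0.504, 0.256] pointing down, gripper open.
Joint ranges: [-2.65, 2.65], [-0.89, 1.7], [-1.18, 1.37], [-2.13, 2.11], [-1.35, 1.29], [-3.14, 3.14]. Speed limits (rad/s): [1.89, 1.89, 2.57, 2.79, 3.14, 3.14].

INTERFACE

Orientations are given as a unit quaternion [x, y, z, w].
In Python, from bench import arm gives the robot as it stands. The module is installed in compiled form; this text tells all that it offers.
- The arm moves only by the tool drive_tool, never from a script. Its argument "plan" is text: rows parted by semicolons, each of 4 numbers parted by spaces: the shift along the world's x, y, z in mm, then the turn about the world's z in degrees. A call has 1 to 12 rows; each row is the pose to reach, as a shift and turn from the pose commanded when the call began; what a row does not reach only later rows make up. A row lasts 1/12 s, in which the tool goes at most 41.7 mm and 7.16 degrees, less where a joint would pass 70% of its speed; a pose out of reach is approached as far as the arm can. A call with a gripper value outside its range is refused whole. "claw" is the closure, from 0 (fully open) to 1 (shut), set as the call begins (left out, the last holds). The fingers move at their own pace and stop on an object; "grip_force" is the grip in N (left out, the last holds). Time passes only in rows, so rows that repeat a pose let the fingers close. It gives the time, the measured TCP pose, the force, the opening and the grip force at its end, in the units of the state.
- arm.get_obs(): the state, without advancing time (a new reading comes with each control period).
- arm.snapshot(name): name is "scene" or "side" or "wrist"; returns a dict with "image" (384x512x3 uint8, red, green, blue), "vertical_fov" (degrees; the focal length in pixels is half the picture's height over the tangent of half this angle, whatever the lens; pixels are square), "cx", "cy" (the principal point, pixels), "k1" (the pictures are not rectified: a ray, as slopes to the right and down, at radius r is drawn at 1 + k1 r^2 times it, then the intrinsics apply), "rvec" (rotation vector, rad) and "tvec" (3), from world to camera coordinates, as OpenCV has them. Camera axes: x right, y down, z forward; pixel columns grow to the right and rows downward; lengths in m; the calibration is good to about 2 mm. A picture is of the moment at which its call begins. There is no depth.
- arm.close_job(): hands the job in; it is judged then, once.
Trained networks look in a picture, given as the dict that the camera call returned (one of the last four; its "shot" number tells which), for a name from the list of things; names that differ only in an ending like _2 or _b are one class to them, and where a whole thing is asked for, a point or a joint stands for the part that bears it (a point fixed in the world has none). Each returns a list of dicts, best first, with "score" (0 to 1); they miss things now and then, are a little off and sometimes report something else, mostly with a low value. They report only what shows in the picture. A call takes as long as a camera call. They do not tell look-alikes from the thing itself.
- arm.cut_out(picture, query): "pixels" (384x512 bool, what is visible of it) and "xy" ([column, row] in pixels, amid what is visible of it).
- arm.pinpoint(picture, query): "xy" ([column, row] in pixels: a listed point, or the origin of a listed thing).
The state is a dict: "t": time; "qpos": joint angles; "dq": joint speeds; "joint_efforts": joint torques, N m; "position": TCP position; "tcp_rot": TCP orientation; "force": force on the tool from outside, world axes, zero at the start; "wrist_torque": the same for the moment, N m; "opening": opening from 0.0 (shut) to 1.0 (fully open); "grip_force": force on a finger pad.
Only numpy, scipy, OpenCV 4.12 (cv2) and the standard library are available. Lean on these libraries where they do the work, as an engineer would, in place of code of your own. Each camera call takes 0.05 s, during which the arm holds its last target. There are 200 camera calls.

## Working session

There is one attempt and no reset: what is moved stays moved. The work goes in short steps, Python scripts to look and compute and a tool call to move; the robot and the scene stay as the last step left them, time stands still between calls to the robot, and variables do not carry over. Pictures are saved under pics/ and viewed, at most 10 in all, crops included, and the job is handed in when it is done.

Besides the shell and the picture viewer there is one more tool, called after "Request:" in YAML: its name, and indented under it one key for each argument. drive_tool: Moves the arm, as the interface text tells. Its arguments: {"type":"object","properties":{"plan":{"type":"string"},"claw":{"type":"number"},"grip_force":{"type":"number"}},"required":["plan"]}

```bash
mkdir -p pics
cat > h.py <<'E'
import numpy as np, cv2
from bench import arm
def cam(p):
    f=192/np.tan(np.radians(p["vertical_fov"])/2)
    R=cv2.Rodrigues(np.array(p["rvec"],float))[0]; t=np.array(p["tvec"],float).ravel()
    K=np.array([[f,0,p["cx"]],[0,f,p["cy"]],[0,0,1.]])
    return K,np.array([p["k1"],0,0,0.]),R,t
def ray(p,xy):
    K,d,R,t=cam(p)
    u=cv2.undistortPoints(np.array([[xy]],float),K,d)[0,0]
    return -R.T@t, R.T@np.array([u[0],u[1],1])
def atz(p,xy,z):
    o,v=ray(p,xy); return o+v*(z-o[2])/v[2]
def tri(obs):
    A=0;b=0
    for p,xy in obs:
        o,v=ray(p,xy); v=v/np.linalg.norm(v); M=np.eye(3)-np.outer(v,v); A=A+M; b=b+M@o
    return np.linalg.solve(A,b)
def proj(p,X):
    K,d,R,t=cam(p)
    return cv2.projectPoints(np.array([X],float),np.array(p["rvec"],float),t,K,d)[0][0,0]
def save(p,n): cv2.imwrite("pics/"+n,p["image"][:,:,::-1])
E
cat > a.py <<'E'
from h import *
np.set_printoptions(precision=4,suppress=True)
S={n:arm.snapshot(n) for n in("scene","side","wrist")}
im=np.hstack([S["scene"]["image"],S["side"]["image"]])
for n in S: save(S[n],n+"0.png")
Z=dict(gauge_knob=.22,gauge_foot=.095,lid_handle=.13,lid_hinge=.085,plate=0,stand=.03,case=0,tall_block=.03,short_block=.03,vee_block=.03,oil_bottle=0,scrap_cup=0,bar_stub=0,tape_roll=0)
for q,z in Z.items():
    o=[]
    for n in S:
        for r in arm.pinpoint(S[n],q)[:2]:
            print(q,n,round(r["score"],2),np.array(r["xy"]).round(1),atz(S[n],r["xy"],z)[:2])
            if r["score"]>.5 and not any(a[0] is S[n] for a in o): o.append((S[n],r["xy"]))
    if len(o)>1: print("   tri",tri(o))
ob=arm.get_obs(); print(ob["position"],ob["tcp_rot"],ob["t"],arm.tip_extent)
E
python3 a.py
```

```text
gauge_knob scene 0.67 [276.3 140. ] [0.4731 0.1838]
gauge_foot side 0.58 [257.6 246.6] [0.4825 0.1776]
gauge_foot side 0.3 [237.2 246.5] [0.5347 0.2112]
lid_handle scene 0.92 [182.  202.2] [ 0.4585 -0.2105]
lid_handle scene 0.25 [194.5 235.1] [ 0.6044 -0.2461]
lid_handle side 0.57 [329.3 162.2] [ 0.4525 -0.2254]
   tri [ 0.4549 -0.2153  0.1336]
lid_hinge scene 0.88 [208.3 226.6] [ 0.5693 -0.1779]
lid_hinge side 0.76 [289.8 166.5] [ 0.5752 -0.1714]
   tri [ 0.5729 -0.1754  0.0848]
plate scene 0.9 [278.4 190.3] [0.5183 0.1698]
plate side 0.72 [247.4 255.9] [0.5252 0.1727]
plate side 0.52 [240.2 268.6] [0.5178 0.2246]
   tri [0.5222 0.171  0.0016]
stand side 0.68 [238.7 244.1] [0.5624 0.1664]
case scene 0.59 [193.3 234.2] [ 0.5064 -0.2113]
case scene 0.41 [287.7 193.5] [0.5534 0.1886]
case side 0.86 [311.8 183.6] [ 0.5016 -0.2128]
case side 0.31 [258. 243.] [0.5239 0.112 ]
   tri [ 0.5034 -0.2121 -0.0016]
tall_block scene 0.53 [126.5 249.3] [ 0.4491 -0.4343]
tall_block scene 0.5 [276.1 176.9] [0.4768 0.1895]
tall_block side 0.65 [254.5 256.6] [0.4938 0.1783]
   tri [ 0.4716 -0.1969 -0.1
[... 483 characters left out ...]
i [0.5129 0.4211 0.0149]
scrap_cup scene 0.81 [124.6 249.5] [ 0.4225 -0.4374]
scrap_cup side 0.72 [311.3 183.8] [ 0.5026 -0.2109]
scrap_cup side 0.56 [361.7 151.9] [ 0.418  -0.4625]
   tri [ 0.4752 -0.3604 -0.0494]
bar_stub scene 0.61 [193.1 232.7] [ 0.5002 -0.2085]
bar_stub scene 0.39 [246.5 212.9] [0.5384 0.0005]
bar_stub side 0.66 [271.4 216.3] [ 0.5456 -0.0057]
bar_stub side 0.31 [255.4 243.9] [0.5291 0.1196]
   tri [ 0.5238 -0.1298 -0.0667]
tape_roll scene 0.62 [282.4 248.6] [0.7437 0.0084]
tape_roll side 0.77 [222.6 193.5] [0.7462 0.0028]
tape_roll side 0.68 [309.8 185.9] [ 0.5023 -0.1991]
   tri [0.7448 0.006  0.0038]
[0.1475 0.5039 0.2563] [ 0.1419  0.9899  0.     -0.    ] 2.25 0.025
```

Run:
```python
import cv2,numpy as np
a=cv2.imread("pics/scene0.png")[90:300,90:370];b=cv2.imread("pics/side0.png")[120:340,170:400]
cv2.imwrite("pics/sc.png",cv2.resize(a,None,fx=2.8,fy=2.8,interpolation=2));cv2.imwrite("pics/sd.png",cv2.resize(b,None,fx=2.7,fy=2.7,interpolation=2))
```

```text
(no output)
```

View pics/sc.png

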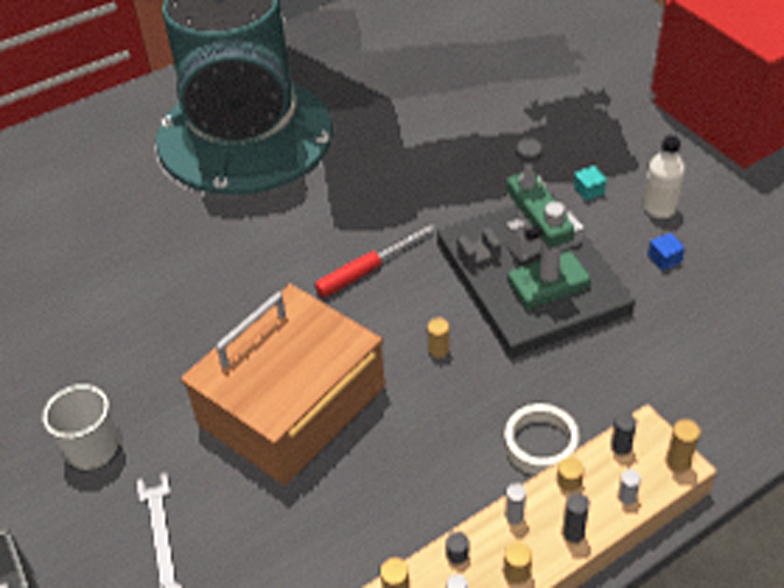

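View pics/sd.png

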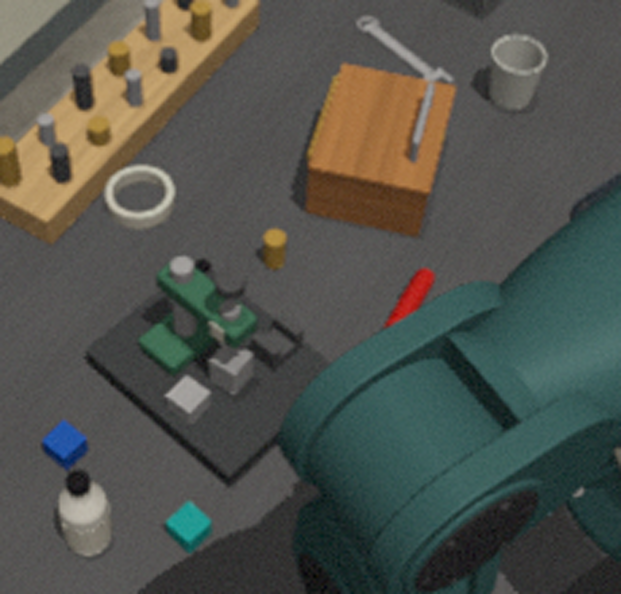

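Scene crop: knob = dark disc at full px ≈(279,142) above the green arm; case with bar handle ≈(180,204). Side crop: dark knob ≈(254,223), tall block under the foot (256,256), short block (239,267), blue and turquoise look-alikes off the plate (194,284) and (240,315). Candidates for the knob: steel column top (side 237,219; pale, not it), the dark clamp screw (side 245,218), the dark disc (side 254,223). I choose the dark disc and check it in one close crop with projections.

```bash
cat > b.py <<'E'
from h import *
np.set_printoptions(precision=4,suppress=True)
s=arm.snapshot("scene");d=arm.snapshot("side")
print(atz(d,(254.4,224),.22),tri([(s,(278.9,142)),(d,(254.4,224))]))
for p,n in((s,"s"),(d,"d")):
    for r in arm.cut_out(p,"gauge_knob")[:2]: 
        ys,xs=np.nonzero(r["pixels"]); print(n,r["score"],r["xy"],xs.min(),xs.max(),ys.min(),ys.max())
def draw(p,X,im,x0,y0,k):
    u=proj(p,X); cv2.circle(im,(int((u[0]-x0+.5)*k),int((u[1]-y0+.5)*k)),2,(255,0,255),-1)
o=[]
for p,x0,y0 in((s,240,120),(d,215,205)):
    im=cv2.resize(p["image"][y0:y0+80,x0:x0+60],None,fx=6,fy=6,interpolation=cv2.INTER_CUBIC)
    for k in range(16): draw(p,[.480+.017*np.cos(k*.393),.180+.017*np.sin(k*.393),.22],im,x0,y0,6)
    draw(p,[.48,.18,.03],im,x0,y0,6)
    o.append(im)
cv2.imwrite("pics/k.png",np.hstack(o)[:,:,::-1])
E
python3 b.py
```

```text
[0.4863 0.1881 0.22  ] [0.4865 0.1863 0.2182]
d 0.17 [322.4, 230.2] 313 329 219 239
```

View pics/k.png

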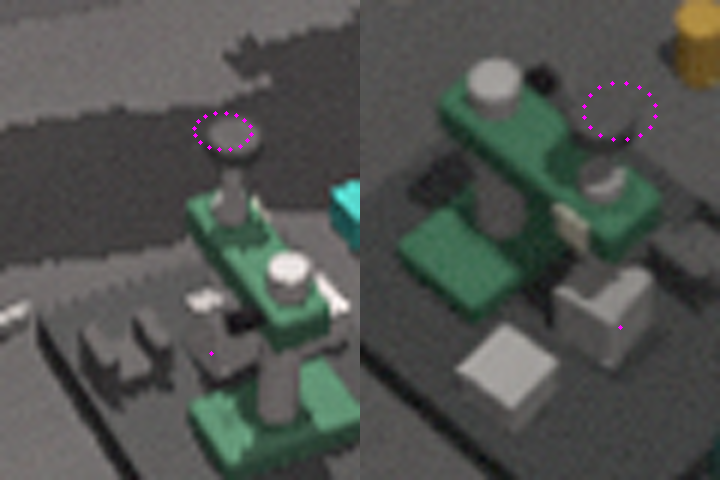

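The crop shows the dark disc on its stem at the arm's end: knob top centre is scene ≈(278.3,141.5), side ≈(255.3,222). The tall block is under the foot. I'll cross-check against the column (75 mm away) and measure the handle.

```bash
cat > c.py <<'E'
from h import *
np.set_printoptions(precision=4,suppress=True)
s=arm.snapshot("scene");d=arm.snapshot("side")
k=tri([(s,(278.3,141.5)),(d,(255.3,222))]);c=tri([(s,(287.7,163.)),(d,(237,217.5))])
print("knob",k,"col",c,np.linalg.norm((k-c)[:2]))
def ends(p):
    r=arm.cut_out(p,"lid_handle")
    return [(round(x["score"],2),np.array(x["xy"]).round(1)) for x in r]
print(ends(s),ends(d))
A=[atz(s,x,.13)for x in((169.3,213.2),(190.7,196.1))];B=[atz(d,x,.13)for x in((329.3,147.8),(323.7,178.5))]
for e in(A,B): v=e[1]-e[0]; print(e,np.linalg.norm(v),(e[0]+e[1])/2,np.degrees(np.arctan2(-v[0],v[1])))
o=[]
for p,x0,y0 in((s,150,180),(d,270,130)):
    o.append(cv2.resize(p["image"][y0:y0+80,x0:x0+80],None,fx=5,fy=5,interpolation=cv2.INTER_CUBIC))
cv2.imwrite("pics/l.png",np.hstack(o)[:,:,::-1])
E
python3 c.py
```

```text
knob [0.4867 0.1824 0.2228] col [0.5594 0.1704 0.1784] 0.0736539739503031
[(0.94, array([191.2, 219.6]))] [(0.71, array([314.1, 167.7]))]
[array([ 0.4764, -0.2684,  0.13  ]), array([ 0.4515, -0.1724,  0.13  ])] 0.09916575788294028 [ 0.464  -0.2204  0.13  ] 14.545975605588838
[array([ 0.485 , -0.2878,  0.13  ]), array([ 0.4333, -0.1486,  0.13  ])] 0.1484441456439949 [ 0.4592 -0.2182  0.13  ] 20.388631729745665
```

View pics/l.png

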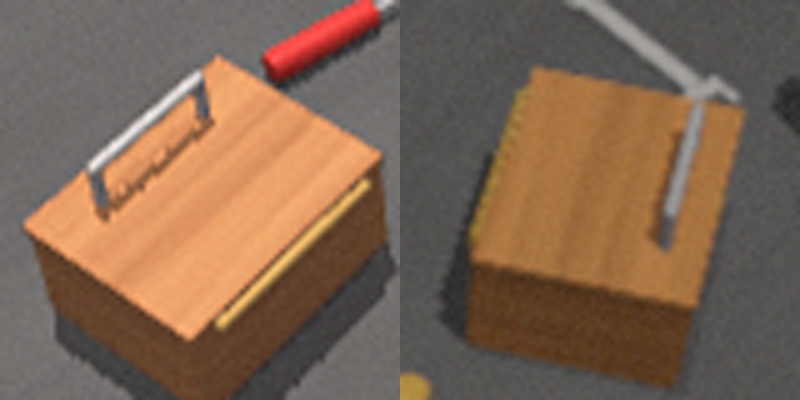

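Request:
drive_tool:
  plan: "30 -25 30 0;60 -55 40 0;90 -85 40 0;120 -115 40 0;150 -145 40 0;180 -175 40 0;210 -205 40 0;240 -235 40 0;270 -265 40 0;300 -295 40 0;338 -319 40 0;338 -319 40 0"
  claw: 1
  grip_force: 30

```text
t: 3.65
position: [0.4886, 0.1817, 0.2959]
tcp_rot: [0.143, 0.99, -0.0, 0.0]
force: [-0.3, 0.4, -0.9]
opening: 0.004
grip_force: 0.0
```

Knob/column checks out (74 mm apart, heights right). Now lower the fingers.

Request:
drive_tool:
  plan: "-2 1 -12 0;-2 1 -26 0;-2 1 -38 0;-2 1 -46 0;-2 1 -50 0;-2 1 -54 0;-2 1 -58 0;-2 1 -60 0;-2 1 -60 0"

```text
t: 4.4
position: [0.4835, 0.186, 0.2363]
tcp_rot: [0.142, 0.99, 0.0, 0.0]
force: [-2.5, -0.6, 4.2]
opening: 0.0
grip_force: 1.6
```

Request:
drive_tool:
  plan: "1 -2 -2 0;1 -2 -4 0;1 -2 -6 0;1 -2 -7 0;1 -2 -8 0;1 -2 -8 0"

```text
t: 4.9
position: [0.4848, 0.1839, 0.2283]
tcp_rot: [0.142, 0.99, 0.0, 0.0]
force: [2.8, 2.6, 3.4]
opening: 0.004
grip_force: 2.0
```

Run:
```python
from h import *
p=arm.snapshot("side");q=arm.snapshot("scene")
o=[cv2.resize(p["image"][190:280,205:295],None,fx=4.4,fy=4.4,interpolation=2),cv2.resize(q["image"][110:200,235:325],None,fx=4.4,fy=4.4,interpolation=2)]
cv2.imwrite("pics/p.png",np.hstack(o)[:,:,::-1]);ob=arm.get_obs();print(ob["position"],ob["force"])
```

```text
[0.48482591 0.18389855 0.22844252] [2.62274058 1.95767889 3.22553053]
```

View pics/p.png

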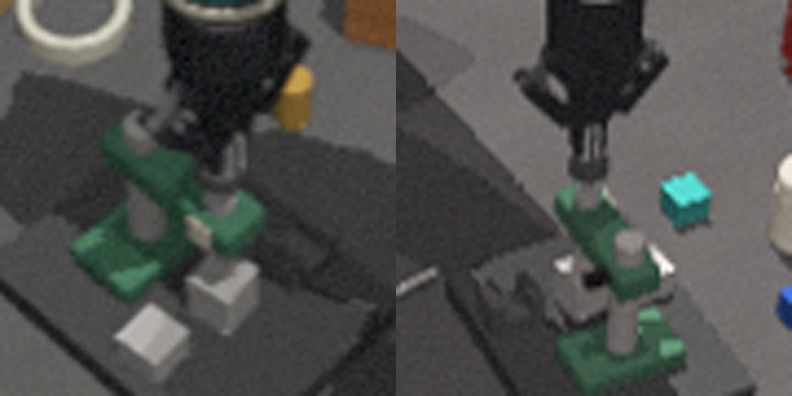

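The fingers stand on the knob (scene ≈(369-235…) knob at crop (588,165)), the foot about 3 mm above the tall block. I'll press in small steps.

Request:
drive_tool:
  plan: "0 0 -1 0;0 0 -2 0;0 0 -3 0;0 0 -3 0;0 0 -3 0"

```text
t: 5.42
position: [0.4845, 0.1838, 0.2252]
tcp_rot: [0.142, 0.99, -0.0, 0.0]
force: [2.0, 1.1, 4.8]
opening: 0.001
grip_force: 2.1
```

Request:
drive_tool:
  plan: "0 0 -0.5 0;0 0 -1 0;0 0 -1 0;0 0 -1 0"

```text
t: 5.75
position: [0.4846, 0.1838, 0.225]
tcp_rot: [0.142, 0.99, 0.0, 0.0]
force: [-0.9, -0.7, 13.2]
opening: 0.001
grip_force: 6.8
```

Foot on the tall block (stroke 20 mm, ~9 N). Hold it.

Request:
drive_tool:
  plan: "0 0 0 0;0 0 0 0;0 0 0 0;0 0 0 0;0 0 0 0;0 0 0 0;0 0 0 0;0 0 0 0;0 0 0 0;0 0 0 0;0 0 0 0;0 0 0 0"

```text
t: 6.75
position: [0.4846, 0.1838, 0.225]
tcp_rot: [0.142, 0.99, 0.0, 0.0]
force: [0.1, 0.3, 13.5]
opening: 0.0
grip_force: 6.8
```

Request:
drive_tool:
  plan: "0 0 2 0;0 0 5 0;0 0 9 0;0 0 14 0;0 0 19 0;0 0 25 0;0 0 35 0;0 0 50 0;0 0 70 0;0 0 90 0;0 0 90 0"
  claw: 0

```text
t: 7.67
position: [0.4853, 0.1841, 0.3178]
tcp_rot: [0.142, 0.99, 0.001, 0.002]
force: [0.1, -0.1, -0.3]
opening: 1.003
grip_force: 0.0
```

```bash
cat > d.py <<'E'
from h import *
from scipy.optimize import least_squares
np.set_printoptions(precision=4,suppress=True)
s=arm.snapshot("scene");d=arm.snapshot("side")
# local pts (case frame): corners fl(+y front), etc.
L=dict(fp=(-75,95,95),fm=(-75,-95,95),bp=(75,95,95),bm=(75,-95,95),hp=(-50,50,130),hm=(-50,-50,130))
S=dict(fp=(192.9,190.9),fm=(154.5,225.1),bp=(225.9,211.1),bm=(187.9,247.5),hp=(189.9,194.5),hm=(167.9,212.5))
D=dict(bm=(296.5,143.1),fm=(338.5,151.5),bp=(283.9,181.9),fp=(328.5,190.1),hm=(329.1,148.5),hp=(322.9,173.9))
def W(v,l):
    c,n=np.cos(v[2]),np.sin(v[2]); l=np.array(l)/1e3
    return np.array([v[0]+c*l[0]-n*l[1],v[1]+n*l[0]+c*l[1],l[2]])
def f(v): return np.concatenate([proj(p,W(v,L[k]))-np.array(u) for p,M in((s,S),(d,D)) for k,u in M.items()])
r=least_squares(f,[.5,-.2,.3],loss="soft_l1")
print(r.x,np.degrees(r.x[2]),f(r.x).reshape(-1,2).round(1).tolist())
print("handle",W(r.x,(-50,0,130)),"hinge",W(r.x,(75,0,85)))
ob=arm.get_obs();print(ob["t"],ob["position"],ob["tcp_rot"])
save(s,"s2.png")
o=[cv2.resize(d["image"][190:280,205:295],None,fx=4.4,fy=4.4,interpolation=2),cv2.resize(s["image"][110:200,235:325],None,fx=4.4,fy=4.4,interpolation=2)]
cv2.imwrite("pics/q.png",np.hstack(o)[:,:,::-1])
E
python3 d.py
```

```text
[ 0.5081 -0.2083  0.2997] 17.168841026943017 [[0.9, 0.6], [0.8, -0.3], [-0.2, -0.7], [0.0, -0.6], [-0.8, 0.9], [0.6, 0.8], [0.5, 0.3], [-0.9, -0.0], [0.6, -1.0], [-0.6, 0.1], [0.5, 3.2], [1.3, -1.9]]
handle [ 0.4604 -0.2231  0.13  ] hinge [ 0.5798 -0.1862  0.085 ]
7.7667 [0.4847 0.1839 0.3148] [0.1419 0.9899 0.0002 0.0005]
```

View pics/q.png

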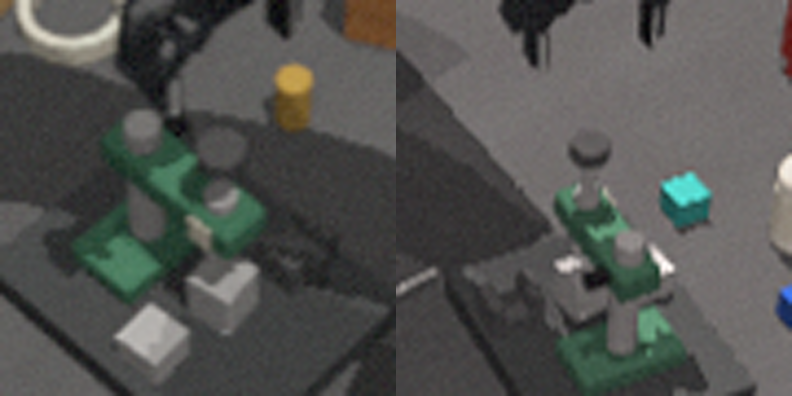

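Gauge is back up and the blocks are unmoved. The case fit has yaw 17.2° with residuals about 1 px. Moving above the handle.

Request:
drive_tool:
  plan: "-2 -35 0 -5;-4 -70 0 -10;-6 -105 0 -15;-8 -140 0 -20;-10 -175 0 -25;-12 -210 0 -30;-14 -245 0 -35;-16 -280 0 -40;-18 -315 0 -45;-20 -350 0 -50;-22 -385 -20 -55;-24 -407 -40 -56.5"

```text
t: 8.77
position: [0.4602, -0.2261, 0.2734]
tcp_rot: [0.596, 0.803, -0.0, 0.0]
force: [0.2, 0.2, -1.0]
opening: 0.999
grip_force: 0.0
```

Request:
drive_tool:
  plan: "0 0 -20 0;0 0 -40 0;0 0 -40 0;0 0 -40 0"
  grip_force: 20

```text
t: 9.1
position: [0.4598, -0.2227, 0.2336]
tcp_rot: [0.594, 0.805, -0.0, -0.001]
force: [0.0, 0.2, 1.1]
opening: 0.998
grip_force: 0.0
```

Run:
```python
from h import *
np.set_printoptions(precision=4,suppress=True)
w=arm.snapshot("wrist");d=arm.snapshot("side");s=arm.snapshot("scene")
for n,p in(("w",w),("d",d),("s",s)):
    for r in arm.pinpoint(p,"lid_handle")[:2]: print(n,r["score"],r["xy"],atz(p,r["xy"],.13))
ob=arm.get_obs();print(ob["t"],ob["position"],ob["tcp_rot"],ob["qpos"])
im=w["image"].copy()
g=np.radians(17.17)
for t in(-.05,0,.05): cv2.circle(im,tuple(int(v) for v in proj(w,[.4604-np.sin(g)*t,-.2231+np.cos(g)*t,.13])),3,(255,0,255),-1)
cv2.imwrite("pics/w.png",im[:,:,::-1])
```

```text
w 0.83 [260.7, 198.6] [ 0.4618 -0.2242  0.13  ]
d 0.67 [327.2, 163.8] [ 0.455  -0.2148  0.13  ]
d 0.51 [312.3, 181.1] [ 0.4595 -0.1177  0.13  ]
s 0.76 [180.1, 202.5] [ 0.4558 -0.2164  0.13  ]
9.4 [ 0.4609 -0.2231  0.2351] [0.5934 0.8049 0.     0.0007] [-0.6101  0.2476 -0.1281  1.1938  0.      0.6604]
```

View pics/w.png

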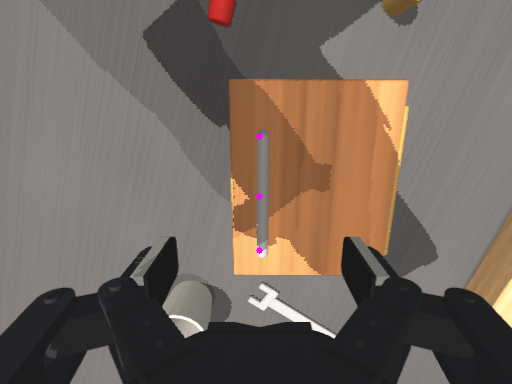

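The wrist view shows the bar from (263,133) to (262,256), about 2 mm toward case +x of my projected dots. I'll correct that and descend.

Request:
drive_tool:
  plan: "2 1 -20 0;2 1 -45 0;2 1 -70 0;2 1 -85 0;2 1 -95 0;2 1 -99 0;2 1 -99 0"

```text
t: 9.98
position: [0.4624, -0.222, 0.135]
tcp_rot: [0.593, 0.805, -0.0, -0.0]
force: [-0.5, -0.2, 0.0]
opening: 0.998
grip_force: 0.0
```

Request:
drive_tool:
  plan: "0 0 0 0;0 0 0 0;0 0 0 0;0 0 0 0;0 0 0 0;0 0 0 0;0 0 0 0;0 0 0 0"
  claw: 1
  grip_force: 20

```text
t: 10.65
position: [0.4622, -0.2223, 0.1353]
tcp_rot: [0.594, 0.805, -0.0, -0.0]
force: [-4.3, -2.3, 2.5]
opening: 0.111
grip_force: 20.8
```

Gripped (opening ≈9.4 mm). Lift along the arc to 30°.

Request:
drive_tool:
  plan: "0 0 0 0;2 0.6 5 0;4.2 1.3 10.7 0;6.5 2 16 0;9.3 2.9 21 0;12 3.8 26 0;15.2 4.7 30.8 0;18.5 5.7 35.5 0;21.9 6.8 40 0;29.3 9.1 48.6 0;37.4 11.6 56.5 0;37.4 11.6 56.5 0"
  grip_force: 40

```text
t: 11.65
position: [0.4991, -0.211, 0.1935]
tcp_rot: [0.594, 0.805, -0.002, -0.0]
force: [-22.7, -6.0, 20.4]
opening: 0.099
grip_force: 40.6
```

Request:
drive_tool:
  plan: "-0.5 -0.2 0.7 0;-1.1 -0.3 1.4 0;-1.1 -0.3 1.4 0;-1.1 -0.3 1.4 0"

```text
t: 11.98
position: [0.4984, -0.2112, 0.1932]
tcp_rot: [0.594, 0.805, -0.001, -0.0]
force: [-4.8, -3.7, 1.9]
opening: 0.101
grip_force: 39.7
```

Request:
drive_tool:
  plan: "4.4 1.3 3.7 0;9 2.7 7.2 0;13.6 4.2 10.5 0;18.4 5.7 13.5 0;23.3 7.2 16.4 0;28.3 8.7 19 0;33.5 10.3 21.4 0;38.8 11.9 23.6 0;38.8 11.9 23.6 0"

```text
t: 12.73
position: [0.5381, -0.1991, 0.2175]
tcp_rot: [0.594, 0.805, -0.0, 0.0]
force: [-6.3, -2.0, 12.1]
opening: 0.099
grip_force: 41.1
```

Request:
drive_tool:
  plan: "5 1.6 2.6 0;10.4 3.3 4.5 0;16 5 6 0;21.3 6.7 7.2 0;21.3 6.7 7.2 0;21.3 6.7 7.2 0"

```text
t: 13.23
position: [0.5592, -0.1926, 0.2243]
tcp_rot: [0.594, 0.805, -0.0, 0.0]
force: [-3.4, -3.2, 5.1]
opening: 0.095
grip_force: 39.9
```

```bash
cat > e.py <<'E'
from h import *
np.set_printoptions(precision=4,suppress=True)
s=arm.snapshot("scene");d=arm.snapshot("side")
ob=arm.get_obs();print(ob["t"],ob["position"],ob["force"])
P=ob["position"]+np.array([0,0,-.006]);g=np.radians(17.17)
v=P-np.array([.5798,-.1862,.085]);u=v[0]*np.cos(g)+v[1]*np.sin(g)
print("radius",np.hypot(u,v[2]),"angle",180-np.degrees(np.arctan2(v[2],u))-0+0, "theta",np.degrees(np.arctan2(125,45)-0) and (180-np.degrees(np.arctan2(45,125))-np.degrees(np.arctan2(v[2],u))))
for n,p in(("s",s),("d",d)):
    for q in("lid_handle","lid_hinge"):
        for r in arm.pinpoint(p,q)[:1]: print(n,q,r["score"],r["xy"])
o=[]
for p,x0,y0 in((s,130,140),(d,245,100)):
    im=cv2.resize(p["image"][y0:y0+130,x0:x0+115],None,fx=3.4,fy=3.4,interpolation=cv2.INTER_CUBIC)
    for th,c in((55,(255,0,0)),(60,(255,0,255)),(65,(0,0,255))):
        t=np.radians(th)
        for yy in(-95,95):
            l=[]
            for a,b in((0,10),(150,10)): # along lid, normal
                x=(75-a*np.cos(t)+b*np.sin(t))/1e3; z=.085+(a*np.sin(t)+b*np.cos(t))/1e3;y=yy/1e3
                w=proj(p,[.5081+np.cos(g)*x-np.sin(g)*y,-.2083+np.sin(g)*x+np.cos(g)*y,z]); l.append((int((w[0]-x0+.5)*3.4),int((w[1]-y0+.5)*3.4)))
            cv2.line(im,l[0],l[1],c,1)
    o.append(im)
cv2.imwrite("pics/e.png",np.hstack(o)[:,:,::-1])
E
python3 e.py
```

```text
13.3333 [ 0.559  -0.1926  0.2242] [-3.7469 -4.3555  4.0582]
radius 0.13499285239372225 angle 80.71828220123808 theta 60.91940584671315
s lid_handle 0.91 [199.3, 201.0]
s lid_hinge 0.81 [208.8, 228.4]
d lid_handle 0.84 [299.7, 140.6]
d lid_hinge 0.93 [289.6, 166.0]
```

View pics/e.png

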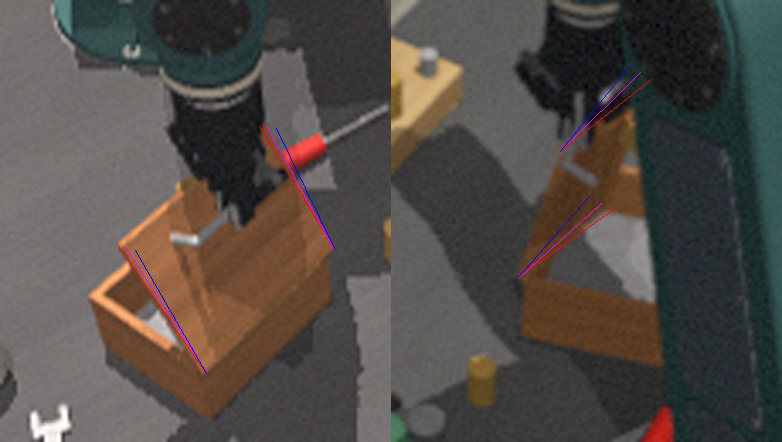

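The scene view shows the lid's edges on the 55–60° overlay lines (crop corners (120,245) and (262,127)). The arc displacement gives ≈60° and the absolute pose 60.9°, so it's good. Settle briefly and hand in.

Request:
drive_tool:
  plan: "0 0 0 0;0 0 0 0;0 0 0 0;0 0 0 0;0 0 0 0;0 0 0 0"

```text
t: 14.03
position: [0.5589, -0.1926, 0.2242]
tcp_rot: [0.594, 0.805, -0.0, 0.0]
force: [-2.7, -4.6, 3.7]
opening: 0.097
grip_force: 39.8
```

```bash
python3 -c "
from bench import arm
o=arm.get_obs();print(o['position'],o['force'],o['grip_force']);print(arm.close_job())"
```

```text
[ 0.55891132 -0.19263839  0.22421347] [-2.68231533 -4.6385241   3.68991527] 39.83347177505493
the job is handed in; nothing more can be done
None
```

The job is handed in: the gauge foot pressed on the tall block at about 9 N for just over a second and sprang back up, and the gripper is still holding the case lid open at about 60° (estimates 59.9° and 60.9°).

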